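# Clear the mitre box into the scrap bin

### The job

Clear the five sawn-off pieces out of the yellow mitre box: set the wooden scraper block down between its walls at the closed end, behind the pieces, and feel for the bed board, which slopes by some unknown amount. Keeping light pressure on the bed, wipe it out to the open mouth so that all the pieces drop into the steel pan waiting there. Stand the scraper block upright on the bench, tip all the pieces from the pan into the blue bin, and stand the empty pan upright on the bench. Keep your fingers off the pieces, never bear down hard on the box, and leave the level, the tape measure and the jar where they are.

Things in the scene. Friction and masses are not known exactly. Their poses are not given: they have to be found in the camera images.
- mitre_box: Yellow plastic mitre box screwed to the bench, 270 (x) x 124 (y, 168 over its screw ears) x 66 mm. Origin: centre of its underside. +x points along the channel to the closed end (stop wall, inner face at x = +125 mm, 56 mm high); the open mouth is at -x. The channel between its two walls is 100 mm wide (y = -50 to +50 mm); a bed board lies in it (see bed_nose).
- bed_nose (a point): Middle of the top edge of the nose of the dark, 10 mm thick, 98 mm wide bed board, which juts 35 mm out of the mouth (x = -170 mm in the box's frame), 20 mm above the bench. From here the bed runs straight to the stop, where it is packed up by an amount that is not given: its top lies anywhere from 20 to 30 mm above the bench there. Axes as the box's.
- scraper_block: Scraper block of brown wood with a black rubber sole, standing upright on its sole: flat, 36 (x) x 92 (y) mm; 118 mm high in all. Origin: centre of the underside of the sole. Its upper part, z = 40 to 118 mm, is an upright grip 24 mm thick along x and 64 mm wide along y. The same both ways round. About 0.24 kg.
- chip_pan: Sheet-steel pan, 140 (x) x 136 (y) mm, on the bench. Origin: centre of its underside; +x points to its open front edge (x = +70 mm), which starts 18 to 32 mm under the bed board's nose: draw it back before lifting. Floor 4 mm thick, 130 mm wide inside; side walls 46 mm high, falling to 16 mm at the front; back wall 46 mm high. About 0.3 kg.
- pan_grip (a point): Centre of the black grip bar of the pan's upright D handle, over its back wall (x = -65 mm, z = 108 mm in the pan's frame). The bar is 20 mm thick along x, 96 mm long along y and 28 mm high, with 48 mm of free air beneath it between two posts. Axes as the pan's.
- scrap_bin: Blue open plastic bin, fixed on the bench, 220 (x) x 170 (y) mm outside (232 x 182 over the rim), walls 5 mm, rim 90 mm above the bench. Origin: centre of its underside.
- offcut_piece_0: Sawn-off piece: right-angled triangle, 40 mm legs, 14 mm thick. Pine, pale, lying loose on the bed board of the mitre box at the start. Origin: centroid of its underside, z = its thickness direction.
- offcut_piece_1: Sawn-off piece: right-angled triangle, 44 mm legs, 12 mm thick. Pine, pale, lying loose on the bed board of the mitre box at the start. Origin: centroid of its underside, z = its thickness direction.
- offcut_piece_2: Sawn-off piece: strip 60 x 20 mm with one mitred end, 12 mm thick. Pine, pale, lying loose on the bed board of the mitre box at the start. Origin: centroid of its underside, z = its thickness direction.
- offcut_piece_3: Sawn-off piece: trapezium 52 (24 at the short side) x 22 mm, 16 mm thick. Pine, pale, lying loose on the bed board of the mitre box at the start. Origin: centroid of its underside, z = its thickness direction.
- offcut_piece_4: Sawn-off piece: block 30 x 28 mm, 18 mm thick. Pine, pale, lying loose on the bed board of the mitre box at the start. Origin: centroid of its underside, z = its thickness direction.
- yellow_level: Yellow spirit level, 24 x 160 x 33 mm, lying on the bench; bystander. Origin: centre of its underside, y along it.
- tape_measure: Yellow and black tape measure, 34 x 72 x 62 mm, standing on the bench; bystander. Origin: centre of its underside.
- red_lid_jar: Glass jar with a red lid, 62 mm across, 86 mm high, on the bench; bystander. Origin: centre of its underside.

How it is judged:
By the outcome, as a careful person would: the job done as asked, in the order asked, and still so for the second after the job is handed in, with the robot touching nothing.
It also fails if it takes over 72 s, if anything falls off the work surface, if the arm or the gripper's body presses on something with over 40 N, if the wrist force passes 120 N, or if a joint passes its speed limit or range.

### The arm

A 6-joint arm with a two-finger parallel gripper is mounted at the origin on a cart in front of the work surface, level with it; the furniture and walls round the work are solid. World frame = base frame: x ahead of the robot, y to its left, z up, the work surface at z = 0. Lengths are in m, angles in rad, forces in N, time in s.
With the tool pointing down it reaches from about 0.375 to 0.975 m from the base axis. Payload 3.8 kg.
Tool frame: the origin (TCP) lies between the finger pads; the fingertips stand 8 mm ahead of it and the grasp point (between the pads) lies 11 mm behind it (tcp_to_tips is the distance from the TCP to the fingertips, in m); z points along the fingers, y is the line along which they close (so a half turn about z gives the same grasp; the last joint's range is limited). The gripper opens to 85 mm and grips with 20 to 120 N. Pads are 22 mm wide; open, the fingers measure 114 mm over their backs; the gripper's body (76 mm by 85 mm) begins 54 mm behind the grasp point. The pads swing forward as they close: fully open they stand 13 mm farther back than shut.
Start: joints at [1.228, 0.264, 1.604, -0, 1.274, -0.037], TCP at [0.203, 0.644, 0.239] pointing down, gripper open.
Joint ranges: [-2.63, 2.63], [-0.94, 2.18], [0.31, 2.57], [-1.31, 4.45], [0, 2.66], [-2.55, 2.55]. Speed limits (rad/s): [2.57, 2.57, 3.14, 3.14, 3.14, 3.14].

### API

Orientations are given as a rotation vector (axis times angle).
In Python, from workcell import * gives the robot as it stands.
- The arm moves only by the tool move_arm, never from a script. Its argument "series" is one flat list of numbers, 7 for each row, row after row: the finger opening in cm, from 0 to 8.54, then the shift along the tool's x, y, z in cm, then the turn, a rotation vector about the tool's x, y, z in degrees. A call has 1 to 5 rows; each row shifts and turns the commanded pose from where the row before left it, along the tool's axes as they then stand; what a row does not reach is not made up. A row lasts 1/8 s, in which the tool goes at most 62.5 mm and 10.7 degrees, less where a joint would pass 70% of its speed; a pose out of reach is approached as far as the arm can. A call is refused whole if a number of a shift passes 6.25 or a number of a turn 10.7, either way. A call with a gripper value outside its range is refused whole. The fingers move at their own pace and stop on an object; "grip_force" is the grip in N (left out, the last holds). Time passes only in rows, so rows that do not move let the fingers close. It gives the time, the measured TCP pose, the force, the opening and the grip force at its end, in the units of the state.
- read_state(): the state, without advancing time (a new reading comes with each control period).
- read_camera(name): name is "side" or "top"; returns the picture (400x640x3 uint8, red, green, blue); there is no depth.
- calibration(name): a dict with "camera_matrix" (3x3 intrinsics, pixels), "rvec" (rotation vector, rad) and "tvec" (3), from world to camera coordinates, as OpenCV has them. Camera axes: x right, y down, z forward; pixel columns grow to the right and rows downward; lengths in m; the calibration is good to about 2 mm. A picture is of the moment at which its call begins. calibration takes no time and is no camera call.
- finish_job(): hands the job in; it is judged then, once.
The state is a dict: "time": time; "q": joint angles; "joint_vel": joint speeds; "joint_torque": joint torques, N m; "tool_pos": TCP position; "tcp_rot": TCP orientation; "wrist_force": force on the tool from outside, world axes, zero at the start; "torque": the same for the moment, N m; "width": opening from 0.0 (shut) to 1.0 (fully open); "grip_force": force on a finger pad.
Only numpy, scipy, OpenCV 4.12 (cv2) and the standard library are available. Lean on these libraries where they do the work, as an engineer would, in place of code of your own. Each camera call takes 0.05 s, during which the arm holds its last target. There are 200 camera calls.

## Working session

There is one attempt and no reset: what is moved stays moved. The work goes in short steps, Python scripts to look and compute and a tool call to move; the robot and the scene stay as the last step left them, time stands still between calls to the robot, and variables do not carry over. Pictures are saved under pics/ and viewed, at most 10 in all, crops included, and the job is handed in when it is done.

Besides the shell and the picture viewer there is one more tool, called as name(argument=value, ...), one argument or row to a line, values as JSON. move_arm: Moves the arm, as the interface text tells. Its arguments: {"type":"object","properties":{"series":{"type":"array"},"grip_force":{"type":"number"}},"required":["series"]}

```bash
mkdir -p pics; ls; python3 - <<'E'
from workcell import *
import cv2
for n in("top","side"):
    im=read_camera(n); cv2.imwrite(f"pics/{n}0.png",im[:,:,::-1])
    c=calibration(n); R=cv2.Rodrigues(c["rvec"])[0]
    print(n,c["camera_matrix"].tolist(),(-R.T@c["tvec"].ravel()).round(3),R.round(2).tolist())
s=read_state(); print(s)
E
```

```text
pics
top [[443.12131253326504, 0.0, 329.9817497488735], [0.0, 443.12131253326504, 194.8857520244936], [0.0, 0.0, 1.0]] [0.268 0.063 1.237] [[0.02, -1.0, 0.0], [-0.98, -0.02, -0.2], [0.2, 0.0, -0.98]]
side [[420.01636616373565, 0.0, 317.4332600095547], [0.0, 420.01636616373565, 202.73739464607948], [0.0, 0.0, 1.0]] [0.553 1.06  0.694] [[-1.0, 0.06, -0.01], [0.04, 0.51, -0.86], [-0.05, -0.85, -0.52]]
{'time': 0.1, 'q': array([ 1.22807860e+00,  2.64676913e-01,  1.60530012e+00,  1.40639525e-05,
        1.27372911e+00, -3.68633269e-02]), 'joint_vel': array([ 0.00113016, -0.00217561, -0.00278077, -0.00021311, -0.00175724,
       -0.00047877]), 'joint_torque': array([ 1.41621356e-03, -5.16712761e+01, -3.68593454e+01, -1.15063708e-04,
        6.35386677e-03,  4.48121646e-07]), 'tool_pos': array([0.20299164, 0.64303669, 0.23805329]), 'tcp_rot': array([-0.47850793, -3.10451864,  0.00325584]), 'wrist_force': array([-0.52529864,  0.42339601,  0.09410123]), 'torque': array([ 9.60807203e-05, -9.40658448e-03,  2.12727265e-02]), 'grip_force': 0.0, 'width': 1.00174446367909}
```

View pics/top0.png

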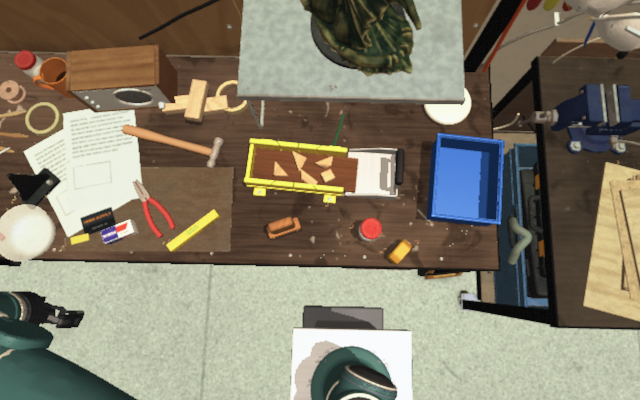

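View pics/side0.png

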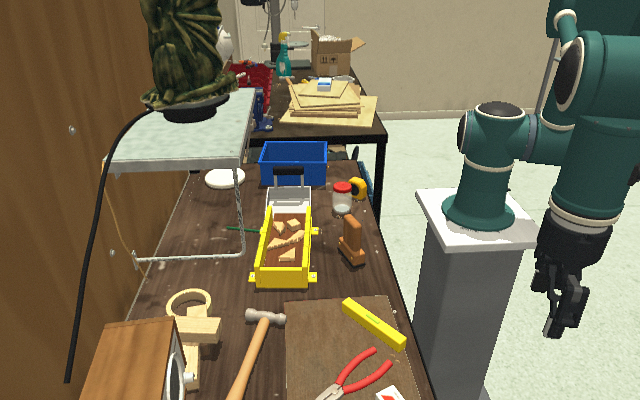

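```bash
cat > h.py <<'E'
import numpy as np, cv2
from workcell import *
from scipy.spatial.transform import Rotation as Ro
C={n:calibration(n) for n in("top","side")}
def ray(n,p):
    c=C[n];R=cv2.Rodrigues(np.array(c["rvec"]))[0];o=-R.T@np.array(c["tvec"]).ravel()
    d=R.T@np.linalg.inv(np.array(c["camera_matrix"]))@np.array([p[0],p[1],1.]);return o,d/np.linalg.norm(d)
def onz(n,p,z):
    o,d=ray(n,p);return o+d*(z-o[2])/d[2]
def tri(pt,ps):
    o1,d1=ray("top",pt);o2,d2=ray("side",ps)
    t=np.linalg.lstsq(np.c_[d1,-d2],o2-o1,rcond=None)[0]
    a,b=o1+d1*t[0],o2+d2*t[1];return (a+b)/2,np.linalg.norm(a-b)
def proj(n,P):
    c=C[n];return cv2.projectPoints(np.array(P,float).reshape(-1,3),np.array(c["rvec"]),np.array(c["tvec"]),np.array(c["camera_matrix"]),None)[0][:,0]
def shot(n,name=None):
    im=read_camera(n)[:,:,::-1].copy()
    if name: cv2.imwrite(f"pics/{name}.png",im)
    return im
def crop(im,x0,y0,x1,y1,s,name): cv2.imwrite(f"pics/{name}.png",cv2.resize(im[y0:y1,x0:x1],None,fx=s,fy=s,interpolation=cv2.INTER_CUBIC))
def comps(im,lo,hi,minA=30):
    m=cv2.inRange(cv2.cvtColor(im,cv2.COLOR_BGR2HSV),np.array(lo),np.array(hi))
    out=[]
    for c in cv2.findContours(m,cv2.RETR_EXTERNAL,cv2.CHAIN_APPROX_NONE)[0]:
        if cv2.contourArea(c)>minA: out.append(c)
    return out
E
python3 - <<'E'
from h import *
t=cv2.imread("pics/top0.png");s=cv2.imread("pics/side0.png")
crop(t,235,110,515,280,2.8,"topc");crop(s,220,120,420,290,3.5,"sidec")
for n,im in(("top",t),("side",s)):
  for nm,lo,hi in(("yellow",(24,150,90),(34,255,255)),("blue",(105,120,60),(125,255,255)),("red",(0,180,100),(6,255,255)),("brown",(7,150,50),(16,235,200))):
    for c in comps(im,lo,hi):
      x,y,w,h=cv2.boundingRect(c);r=cv2.minAreaRect(c)
      print(n,nm,x,y,w,h,"A",cv2.contourArea(c),cv2.boxPoints(r).round(1).tolist())
E
```

```text
top yellow 71 233 18 11 A 103.5 [[69.5, 237.10000610351562], [87.5999984741211, 232.60000610351562], [89.30000305175781, 239.1999969482422], [71.19999694824219, 243.6999969482422]]
top yellow 166 210 52 41 A 443.5 [[165.39999389648438, 244.1999969482422], [213.1999969482422, 208.3000030517578], [218.39999389648438, 215.1999969482422], [170.60000610351562, 251.10000610351562]]
top yellow 253 186 32 10 A 111.5 [[253.0, 186.0], [284.0, 186.0], [284.0, 195.0], [253.0, 195.0]]
top yellow 244 138 103 54 A 685.5 [[243.60000610351562, 182.0], [248.1999969482422, 136.6999969482422], [347.5, 146.8000030517578], [342.8999938964844, 192.1999969482422]]
top yellow 544 0 15 10 A 91.0 [[544.0, 0.0], [558.0, 0.0], [558.0, 9.0], [544.0, 9.0]]
top blue 427 133 77 93 A 6143.5 [[426.3999938964844, 221.6999969482422], [432.0, 132.1999969482422], [506.20001220703125, 136.8000030517578], [500.6000061035156, 226.39999389648438]]
top red 365 222 13 13 A 90.0 [[362.79998779296875, 230.39999389648438], [367.79998779296875, 220.39999389648438], [379.0, 226.0], [374.0, 236.0]]
top red 20 54 15 15 A 34.0 [[20.0, 
[... 2879 characters left out ...]
5.3999938964844, 217.0], [359.5, 214.10000610351562], [365.29998779296875, 262.8999938964844], [341.29998779296875, 265.79998779296875]]
side brown 268 214 37 31 A 359.0 [[268.0, 214.0], [304.0, 214.0], [304.0, 244.0], [268.0, 244.0]]
side brown 86 114 13 25 A 33.0 [[85.9000015258789, 114.4000015258789], [95.30000305175781, 112.69999694824219], [99.5, 136.39999389648438], [90.0, 138.0]]
side brown 20 98 15 24 A 47.5 [[18.5, 99.5999984741211], [32.099998474121094, 97.69999694824219], [35.400001525878906, 120.80000305175781], [21.799999237060547, 122.69999694824219]]
side brown 25 24 17 14 A 31.5 [[24.200000762939453, 25.0], [38.900001525878906, 22.5], [41.0, 35.0], [26.200000762939453, 37.5]]
```

View pics/topc.png

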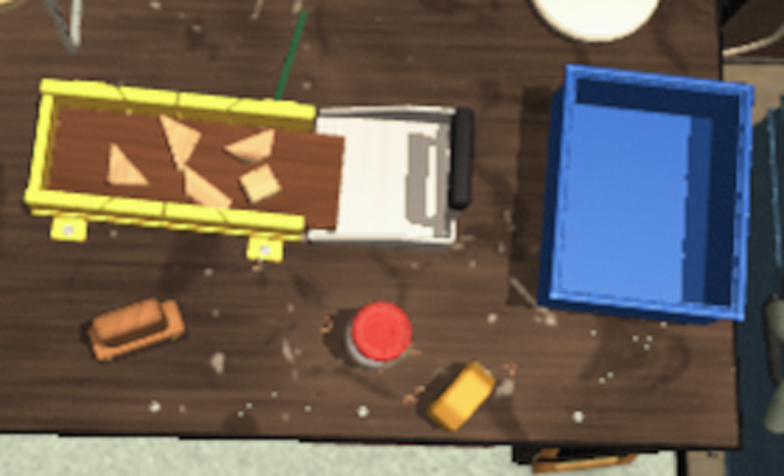

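View pics/sidec.png

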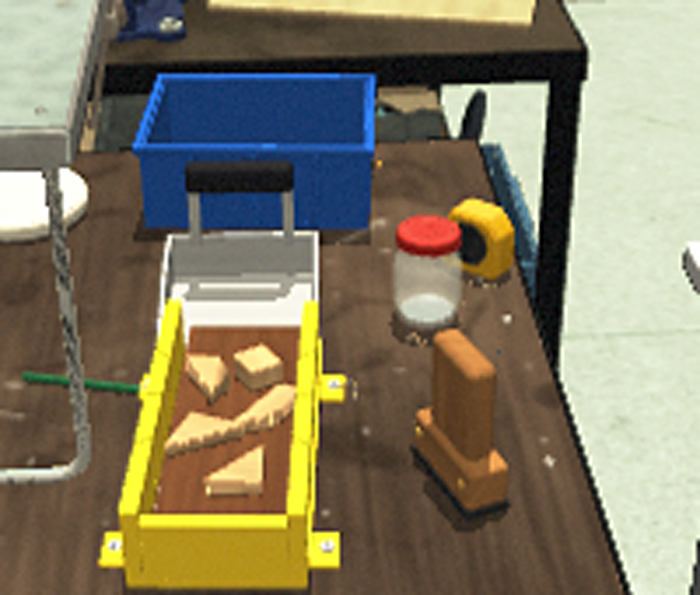

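```bash
cat > m.py <<'E'
from h import *
T=lambda u,v:(235+u/2.8,110+v/2.8)
S=lambda u,v:(220+u/3.5,120+v/3.5)
def p(n,r): print(n,np.round(r[0]*1000).astype(int),round(r[1]*1000,1))
p("shelf +y",tri((238,98),(236,168)));p("shelf -y",tri((463,98),(252,88)))
# box corners
for n,a,b in(("wall far closed",(43,81),(120,517)),("wall near closed",(27,206),(312,517)),("wall far mouth",(316,106),(165,303)),("wall near mouth",(304,218),(305,303)),
 ("nose far",(345,137),(190,325)),("nose near",(336,230),(300,327)),
 ("gripbar far",(455,109),(187,165)),("gripbar near",(457,208),(293,165)),("jar lid c",(382,331),(429,232)),
 ("block grip +y end",(90,327),(492,374)),("block grip -y",(163,305),(437,335)),("tape",(462,396),(482,215)),
 ("bin +y far",(568,66),(134,147)),("bin +y near",(541,306),(374,147)),("bin -y far",(752,86),(158,75)),("bin -y near",(744,317),(376,75)),
 ("pan back near",(455,243),(318,235)),("pan back far",(455,108),(165,235))):
    p(n,tri(T(*a),S(*b)))
print([onz("top",T(*q),.066)[:2].round(3) for q in((43,81),(27,206),(316,106),(304,218))])
print([onz("top",T(*q),.020)[:2].round(3) for q in((345,137),(336,230))])
print("bin",[onz("top",T(*q),.090)[:2].round(3) for q in((568,66),(541,306),(752,86),(744,317))])
print("grip",[onz("top",T(*q),.122)[:2].round(3) for q in((455,109),(475,110),(452,208),(468,208))])
print("block",[onz("top",T(*q),.118)[:2].round(3) for q in((90,327),(92,345),(160,322),(158,300))])
print("pan wall",[onz("top",T(*q),.046)[:2].round(3) for q in((455,243),(453,108))])
E
python3 m.py
```

```text
shelf +y [671 275 310] 4.7
shelf -y [ 671 -220  335] 3.9
wall far closed [656 290  59] 0.3
wall near closed [529 299  58] 0.8
wall far mouth [637  19  59] 0.1
wall near mouth [522  29  60] 1.4
nose far [619 -13  16] 1.7
nose near [523  -5  14] 4.1
gripbar far [ 618 -109  122] 1.1
gripbar near [ 524 -111  117] 1.8
jar lid c [411 -45  81] 0.9
block grip +y end [402 224 117] 6.5
block grip -y [428 158 107] 1.0
tape [ 354 -124   54] 2.8
bin +y far [ 674 -225   86] 0.4
bin +y near [ 442 -193   92] 9.1
bin -y far [ 659 -403   85] 0.3
bin -y near [ 430 -383   86] 3.5
pan back near [ 504 -120   41] 1.7
pan back far [ 642 -121   46] 1.3
[array([0.654, 0.289]), array([0.527, 0.297]), array([0.634, 0.019]), array([0.522, 0.029])]
[array([ 0.617, -0.013]), array([ 0.52 , -0.005])]
bin [array([ 0.673, -0.224]), array([ 0.437, -0.193]), array([ 0.657, -0.401]), array([ 0.431, -0.382])]
grip [array([ 0.617, -0.109]), array([ 0.616, -0.128]), array([ 0.522, -0.106]), array([ 0.522, -0.12 ])]
block [array([0.405, 0.223]), array([0.389, 0.22 ]), array([0.411, 0.16 ]), array([0.431, 0.162])]
pan wall [array([ 0.504, -0.12 ]), array([ 0.642, -0.119])]
```

```bash
cat >> h.py <<'E'
def toolR(yaw,tilt=0):
    """tool y at angle yaw (deg), pointing down; tilt about tool x (deg)"""
    a=np.radians(yaw);y=np.array([np.cos(a),np.sin(a),0]);z=np.array([0,0,-1.]);x=np.cross(y,z)
    return Ro.from_matrix(np.c_[x,y,z])*Ro.from_rotvec([np.radians(tilt),0,0])
def pose():
    s=read_state();return np.array(s["tool_pos"]),Ro.from_rotvec(s["tcp_rot"])
def plan(tgts,w,start=None,nmin=1,dec=1):
    """tgts: list of (xyz,Ro); prints rows"""
    p,R=start or pose();rows=[]
    for P,Q in tgts:
        P=np.array(P,float);d=np.abs(R.inv().apply(P-p)).max();a=np.degrees((R.inv()*Q).magnitude())
        n=max(nmin,int(np.ceil(max(d/.060,a/10.4))))
        for k in range(n,0,-1):
            sh=np.round(R.inv().apply((P-p)/k)*100,dec);tu=np.round(np.degrees((R.inv()*Q).as_rotvec()/k),dec)
            rows.append([w,*sh,*tu]);p=p+R.apply(sh/100);R=R*Ro.from_rotvec(np.radians(tu))
    for i in range(0,len(rows),5): print([float(v)+0 for r in rows[i:i+5] for v in r])
    return p,R
def st():
    s=read_state();R=Ro.from_rotvec(s["tcp_rot"]).as_matrix()
    print("t",round(s["time"],2),"p",(s["tool_pos"]*1000).round(1),"yaw",np.degrees(np.arctan2(R[1,1],R[0,1])).round(2),"z",R[:,2].round(3),"F",s["wrist_force"].round(1),"w",round(s["width"],3),"g",round(s["grip_force"],1))
B0=np.array([.581,.159]);BY=85.8
def box(x,y=0,z=0):
    a=np.radians(BY);return np.array([*(B0+x*np.array([np.cos(a),np.sin(a)])+y*np.array([-np.sin(a),np.cos(a)])),z])
E
python3 - <<'E'
from h import *
print([((onz("top",(235+u/2.8,110+v/2.8),.035)[:2]-B0)*1000).round() for u,v in((108,147),(110,185),(48,100),(46,190))])
t=cv2.imread("pics/top0.png")
for x,z in((.125,.056),(-.135,.066)):
  for y in(-.05,.05,-.062,.062): print(x,y,((proj("top",box(x,y,z))[0]-[235,110])*2.8).round(1),((proj("side",box(x,y,z))[0]-[220,120])*3.5).round(1))
e=plan([((.409,.191,.20),toolR(21.6)),((.409,.191,.075),toolR(21.6))],8.5)
E
```

```text
[array([16., 67.]), array([-23.,  63.]), array([ 63., 130.]), array([-30., 126.])]
0.125 -0.05 [52.8 97.9] [145.3 509.1]
0.125 0.05 [ 39.7 195.6] [293.5 509.3]
0.125 -0.062 [54.4 86.4] [127.6 509.1]
0.125 0.062 [ 38.  207.5] [311.3 509.3]
-0.135 -0.05 [314.1 119.2] [183.6 296.1]
-0.135 0.05 [305.  218.4] [305.1 296. ]
-0.135 -0.062 [315.2 107.5] [169.  296.1]
-0.135 0.062 [303.9 230.5] [319.7 296. ]
[8.5, -4.8, -5.3, 0.6, 0.0, 0.0, 7.3, 8.5, -5.4, -4.6, 0.5, 0.0, 0.0, 7.3, 8.5, -5.9, -3.9, 0.6, 0.0, 0.0, 7.3, 8.5, -6.4, -3.1, 0.5, 0.0, 0.0, 7.2, 8.5, -6.7, -2.3, 0.6, 0.0, 0.0, 7.3]
[8.5, -6.9, -1.4, 0.5, 0.0, 0.0, 7.2, 8.5, -7.1, -0.6, 0.6, -0.1, 0.1, 7.3, 8.5, 0.0, 0.0, 4.2, 0.0, 0.0, 0.0, 8.5, 0.0, 0.0, 4.1, 0.0, 0.0, 0.0, 8.5, 0.0, 0.0, 4.2, 0.0, 0.0, 0.0]
```

```bash
sed -i 's/d=np.abs(R.inv().apply(P-p)).max()/d=np.linalg.norm(P-p)/' h.py; python3 - <<'E'
from h import *
e=plan([((.409,.191,.20),toolR(21.6))],8.5)
E
```

```text
[8.5, -3.7, -4.1, 0.4, 0.0, 0.0, 5.7, 8.5, -4.1, -3.7, 0.4, 0.0, 0.0, 5.6, 8.5, -4.4, -3.3, 0.4, 0.0, 0.0, 5.7, 8.5, -4.7, -2.8, 0.4, 0.0, 0.0, 5.6, 8.5, -5.0, -2.4, 0.5, 0.0, 0.0, 5.7]
[8.5, -5.2, -1.9, 0.4, 0.0, 0.0, 5.6, 8.5, -5.4, -1.3, 0.5, 0.0, 0.0, 5.7, 8.5, -5.5, -0.8, 0.4, 0.0, 0.0, 5.6, 8.5, -5.5, -0.3, 0.5, -0.1, 0.1, 5.7]
```

move_arm(
  series=[8.5,-3.7,-4.1,0.4,0.0,0.0,5.7,8.5,-4.1,-3.7,0.4,0.0,0.0,5.6,8.5,-4.4,-3.3,0.4,0.0,0.0,5.7,8.5,-4.7,-2.8,0.4,0.0,0.0,5.6,8.5,-5.0,-2.4,0.5,0.0,0.0,5.7],
  grip_force=60,
)

```text
time: 0.72
tool_pos: [0.3178, 0.3911, 0.2178]
tcp_rot: [1.227, 2.892, -0.0]
wrist_force: [1.0, -0.2, 1.3]
width: 0.997
grip_force: 0.0
```

move_arm(
  series=[8.5,-5.2,-1.9,0.4,0.0,0.0,5.6,8.5,-5.4,-1.3,0.5,0.0,0.0,5.7,8.5,-5.5,-0.8,0.4,0.0,0.0,5.6,8.5,-5.5,-0.3,0.5,-0.1,0.1,5.7,8.5,0,0,0,0,0,0],
)

```text
time: 1.35
tool_pos: [0.4099, 0.1879, 0.1995]
tcp_rot: [-1.774, -2.592, -0.001]
wrist_force: [-0.1, 0.4, 0.5]
width: 0.998
grip_force: 0.0
```

```bash
python3 - <<'E'
from h import *
st()
t=shot("top");s=shot("side")
crop(t,240,150,400,260,5,"t1"); 
e=plan([((.409,.191,.075),toolR(21.6))],8.5,dec=2)
E
```

```text
t 1.35 p [409.9 187.9 199.5] yaw 21.22 z [-0.     0.001 -1.   ] F [-0.1  0.4  0.5] w 0.998 g 0.0
[8.5, 0.0, -0.01, 4.17, 0.02, -0.05, -0.04, 8.5, 0.0, 0.0, 4.16, 0.02, -0.04, -0.04, 8.5, 0.01, 0.0, 4.17, 0.01, -0.05, -0.04]
```

View pics/t1.png

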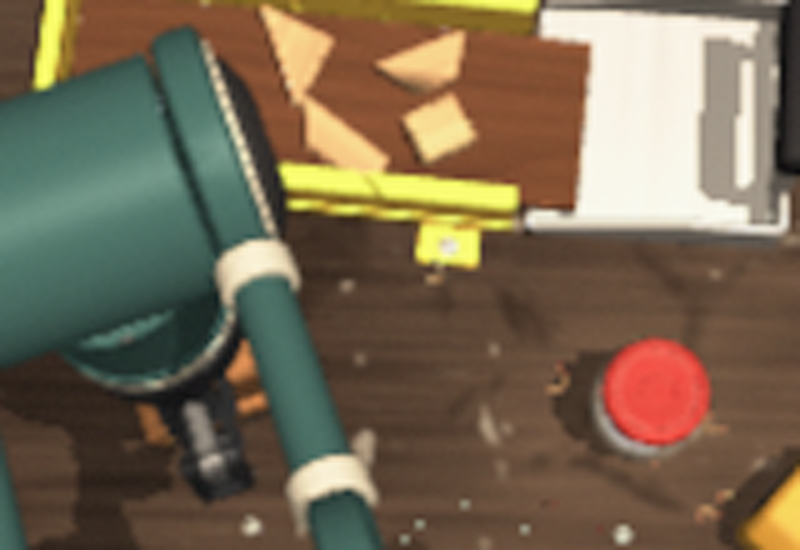

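move_arm(
  series=[8.5,0,0,4.1,0,0,0,8.5,0,0,4.1,0,0,0,8.5,0,0,4.2,0,0,0,0,0,0,0,0,0,0,0,0,0,0,0,0,0],
)

```text
time: 2.08
tool_pos: [0.41, 0.1928, 0.0775]
tcp_rot: [1.764, 2.6, 0.006]
wrist_force: [0.7, 0.7, 0.3]
width: 0.599
grip_force: 0.0
```

move_arm(
  series=[0,0,0,0,0,0,0,0,0,0,0,0,0,0,0,0,0,0,0,0,0,0,0,0,0,0,0,0],
)

```text
time: 2.58
tool_pos: [0.4113, 0.1925, 0.0784]
tcp_rot: [1.766, 2.597, 0.01]
wrist_force: [0.6, 1.3, 6.8]
width: 0.274
grip_force: 64.0
```

```bash
python3 - <<'E'
from h import *
st()
s=shot("side")
crop(s,230,140,400,290,3.5,"s1")
E
```

```text
t 2.58 p [411.3 192.5  78.4] yaw 21.56 z [ 0.005  0.004 -1.   ] F [0.6 1.3 6.8] w 0.274 g 64.0
```

View pics/s1.png

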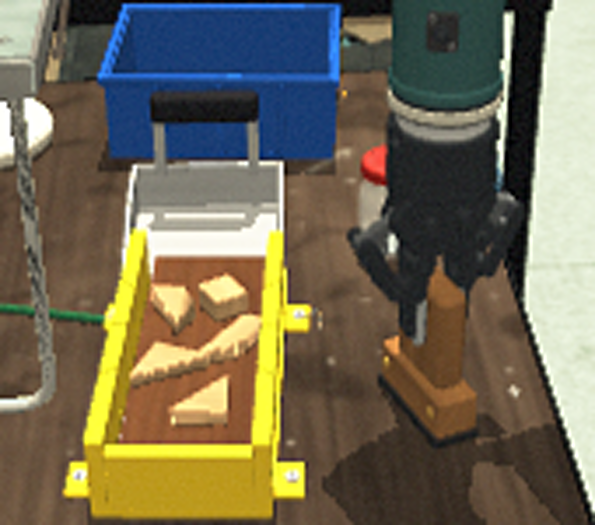

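```bash
python3 - <<'E'
from h import *
p,R=pose()
b=box(.098)
print(b)
e=plan([(p+[0,0,.10],R),((b[0],b[1],.18),toolR(BY))],0)
E
```

```text
[0.58817734 0.25673682 0.        ]
[0.0, 0.0, 0.0, -5.0, 0.0, 0.0, 0.0, 0.0, 0.0, 0.1, -5.0, 0.0, 0.0, 0.0, 0.0, -0.1, 2.7, 0.0, 0.1, 0.0, -9.2, 0.0, -0.5, 2.6, 0.0, 0.0, 0.0, -9.2, 0.0, -0.9, 2.5, 0.0, 0.1, 0.0, -9.2]
[0.0, -1.3, 2.4, 0.0, 0.0, 0.0, -9.2, 0.0, -1.7, 2.1, 0.0, 0.1, 0.0, -9.1, 0.0, -2.0, 1.8, 0.0, 0.0, 0.0, -9.2, 0.0, -2.2, 1.5, -0.1, 0.1, 0.1, -9.1]
```

move_arm(
  series=[0.0,0.0,0.0,-5.0,0.0,0.0,0.0,0.0,0.0,0.1,-5.0,0.0,0.0,0.0,0.0,-0.1,2.7,0.0,0.1,0.0,-9.2,0.0,-0.5,2.6,0.0,0.0,0.0,-9.2,0.0,-0.9,2.5,0.0,0.1,0.0,-9.2],
)

```text
time: 3.25
tool_pos: [0.4858, 0.2187, 0.1763]
tcp_rot: [-1.087, -2.945, 0.001]
wrist_force: [-0.9, -0.0, -2.8]
width: 0.27
grip_force: 63.0
```

move_arm(
  series=[0.0,-1.3,2.4,0.0,0.0,0.0,-9.2,0.0,-1.7,2.1,0.0,0.1,0.0,-9.1,0.0,-2.0,1.8,0.0,0.0,0.0,-9.2,0.0,-2.2,1.5,-0.1,0.1,0.1,-9.1,0,0,0,0,0,0,0],
)

```text
time: 3.88
tool_pos: [0.588, 0.2561, 0.1766]
tcp_rot: [-0.116, -3.135, 0.005]
wrist_force: [0.3, -0.2, -2.7]
width: 0.274
grip_force: 63.0
```

```bash
python3 - <<'E'
from h import *
st()
s=shot("side")
crop(s,220,180,340,300,5,"s2")
b=box(.098)
e=plan([((b[0],b[1],.13),toolR(BY))],0,dec=2)
E
```

```text
t 3.88 p [588.  256.1 176.6] yaw 85.76 z [-0.005 -0.003 -1.   ] F [ 0.3 -0.2 -2.7] w 0.274 g 63.0
[0.0, -0.17, 0.14, 4.63, -0.22, -0.35, -0.11]
```

View pics/s2.png

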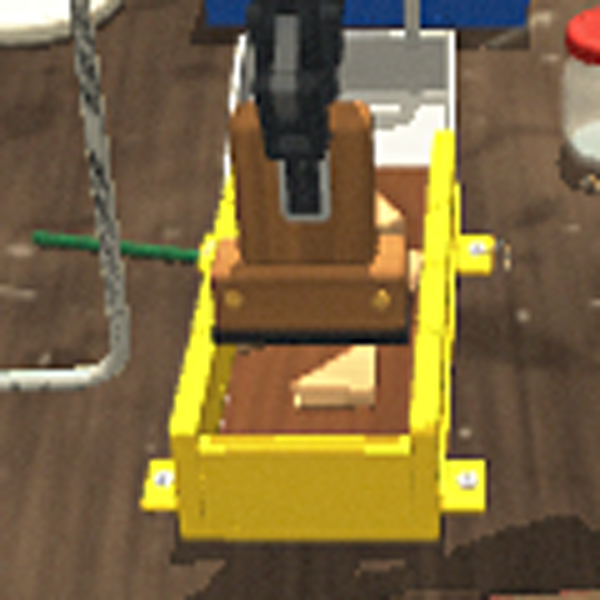

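```bash
python3 - <<'E'
from h import *
p,R=pose()
f=lambda P:((proj("side",P)-[220,180])*5).round(1).tolist()
for z in(.098,.104): print("sole rear edge",f([ [*(p+R.apply([s*.046,.018,0]))[:2],z] for s in(-1,1)]))
print("grip top rear",f([ [*(p+R.apply([s*.032,.012,0]))[:2],.216] for s in(-1,1)]))
print("stop top outer/inner", f([box(.135,-.062,.056),box(.135,.062,.056),box(.135,-.062,.066),box(.135,.062,.066),box(-.135,-.05,.066),box(-.135,.05,.066)]))
E
```

```text
sole rear edge [[214.9, 342.9], [412.2, 343.3]]
sole rear edge [[214.0, 332.6], [411.9, 332.9]]
grip top rear [[228.5, 119.9], [374.0, 119.9]]
stop top outer/inner [[179.4, 441.1], [444.1, 441.3], [177.6, 424.4], [443.7, 424.6], [262.2, 123.0], [435.8, 122.8]]
```

move_arm(
  series=[0,-0.1,0.1,2.5,-0.2,-0.3,-0.1,0,-0.1,0.05,2.5,0,0,0,0,0,0,1.1,0,0,0,0,0,0,0,0,0,0],
)

```text
time: 4.42
tool_pos: [0.5875, 0.2567, 0.1151]
tcp_rot: [-0.114, -3.138, 0.001]
wrist_force: [0.6, 0.1, -2.6]
width: 0.273
grip_force: 62.9
```

```bash
python3 - <<'E'
from h import *
st()
E
```

```text
t 4.42 p [587.5 256.7 115.1] yaw 85.84 z [-0.002 -0.001 -1.   ] F [ 0.6  0.1 -2.6] w 0.273 g 62.9
```

move_arm(
  series=[0,0,0,0.3,0,0,0,0,0,0,0.2,0,0,0,0,0,0,0.1,0,0,0,0,0,0,0,0,0,0],
)

```text
time: 4.92
tool_pos: [0.5889, 0.2573, 0.1102]
tcp_rot: [0.113, 3.139, 0.001]
wrist_force: [0.2, -0.7, -3.5]
width: 0.273
grip_force: 62.9
```

move_arm(
  series=[0,0,0,0.1,0,0,0,0,0,0,0.1,0,0,0,0,0,0,0,0,0,0],
)

```text
time: 5.3
tool_pos: [0.5887, 0.2572, 0.1079]
tcp_rot: [0.113, 3.139, 0.0]
wrist_force: [1.0, -0.4, -1.6]
width: 0.272
grip_force: 62.9
```

move_arm(
  series=[0,0,0,0.1,0,0,0,0,0,0,0,0,0,0],
)

```text
time: 5.55
tool_pos: [0.5888, 0.2572, 0.1069]
tcp_rot: [0.113, 3.139, 0.0]
wrist_force: [0.1, 0.1, -2.7]
width: 0.273
grip_force: 62.9
```

move_arm(
  series=[0,0,0,0.1,0,0,0,0,0,0,0,0,0,0],
)

```text
time: 5.8
tool_pos: [0.5888, 0.2572, 0.1059]
tcp_rot: [0.113, 3.139, 0.001]
wrist_force: [-0.2, -0.1, -1.7]
width: 0.273
grip_force: 62.9
```

move_arm(
  series=[0,0,0,0.1,0,0,0,0,0,0,0,0,0,0],
)

```text
time: 6.05
tool_pos: [0.5888, 0.2572, 0.105]
tcp_rot: [0.113, 3.139, 0.001]
wrist_force: [-0.1, 0.5, -2.8]
width: 0.278
grip_force: 62.9
```

move_arm(
  series=[0,0,0,0.1,0,0,0,0,0,0,0,0,0,0],
)

```text
time: 6.3
tool_pos: [0.5888, 0.2572, 0.1039]
tcp_rot: [0.113, 3.139, 0.001]
wrist_force: [-0.2, 0.5, -3.2]
width: 0.272
grip_force: 62.9
```

move_arm(
  series=[0,0,0,0.1,0,0,0,0,0,0,0,0,0,0],
)

```text
time: 6.55
tool_pos: [0.5888, 0.2572, 0.103]
tcp_rot: [0.113, 3.139, 0.001]
wrist_force: [-0.7, -0.1, -2.4]
width: 0.277
grip_force: 62.9
```

move_arm(
  series=[0,0,0,0.1,0,0,0,0,0,0,0,0,0,0],
)

```text
time: 6.8
tool_pos: [0.589, 0.2573, 0.1022]
tcp_rot: [0.113, 3.139, 0.001]
wrist_force: [0.6, -1.3, -2.6]
width: 0.278
grip_force: 63.2
```

move_arm(
  series=[0,0,0,0.05,0,0,0,0,0,0,0,0,0,0],
)

```text
time: 7.05
tool_pos: [0.5891, 0.2573, 0.1021]
tcp_rot: [0.113, 3.138, 0.001]
wrist_force: [0.1, -0.3, 1.6]
width: 0.27
grip_force: 63.4
```

```bash
python3 - <<'E'
from h import *
st();print(read_state()["torque"])
E
```

```text
t 7.05 p [589.1 257.3 102.1] yaw 85.88 z [ 0.001  0.001 -1.   ] F [ 0.1 -0.3  1.6] w 0.27 g 63.4
[-0.12459894  0.19933535 -0.057251  ]
```

move_arm(
  series=[0,0,0,0,-0.8,0,0,0,0,0,0,0,0,0],
)

```text
time: 7.3
tool_pos: [0.5892, 0.2568, 0.1021]
tcp_rot: [0.113, 3.138, 0.023]
wrist_force: [-0.9, -1.6, 3.6]
width: 0.273
grip_force: 63.7
```

```bash
python3 - <<'E'
from h import *
st();print(read_state()["torque"])
E
```

```text
t 7.3 p [589.2 256.8 102.1] yaw 85.86 z [ 0.002  0.014 -1.   ] F [-0.9 -1.6  3.6] w 0.273 g 63.7
[-0.54007129  0.2910516   0.04075064]
```

move_arm(
  series=[0,0,-0.6,0,0,0,0,0,0,-0.8,0,0,0,0,0,0,-0.8,0,0,0,0],
)

```text
time: 7.68
tool_pos: [0.5878, 0.2355, 0.1019]
tcp_rot: [0.113, 3.137, 0.025]
wrist_force: [0.5, 3.5, 4.5]
width: 0.274
grip_force: 63.7
```

```bash
python3 - <<'E'
from h import *
st();print(read_state()["torque"])
E
```

```text
t 7.67 p [587.8 235.5 101.9] yaw 85.86 z [ 0.003  0.016 -1.   ] F [0.5 3.5 4.5] w 0.274 g 63.7
[ 0.67532189  0.11845406 -0.05812946]
```

move_arm(
  series=[0,0,-1,0,0,0,0,0,0,-1,0,0,0,0,0,0,-1,0,0,0,0,0,0,-1,0,0,0,0],
)

```text
time: 8.18
tool_pos: [0.5848, 0.195, 0.1013]
tcp_rot: [0.114, 3.137, 0.024]
wrist_force: [1.1, 3.6, 5.8]
width: 0.272
grip_force: 63.9
```

move_arm(
  series=[0,0,-1,-0.02,0,0,0,0,0,-1,-0.01,0,0,0,0,0,-1,-0.01,0,0,0,0,0,-1,0,0,0,0],
)

```text
time: 8.68
tool_pos: [0.5816, 0.155, 0.1007]
tcp_rot: [0.113, 3.138, 0.023]
wrist_force: [-0.1, 4.1, 5.5]
width: 0.274
grip_force: 63.9
```

```bash
python3 - <<'E'
from h import *
st();b=box(0);p,R=pose();print((p[:2]-B0)@[np.cos(np.radians(BY)),np.sin(np.radians(BY))],(p[:2]-B0)@[-np.sin(np.radians(BY)),np.cos(np.radians(BY))])
E
```

```text
t 8.68 p [581.6 155.  100.7] yaw 85.87 z [ 0.002  0.015 -1.   ] F [-0.1  4.1  5.5] w 0.274 g 63.9
-0.0039439587690988 -0.0008764689562200423
```

Tracking well; at box x = -4 mm. Continuing.

move_arm(
  series=[0,0,-1,-0.01,0,0,0,0,0,-1,-0.01,0,0,0,0,0,-1,-0.01,0,0,0,0,0,-1,0,0,0,0],
)

```text
time: 9.18
tool_pos: [0.5784, 0.115, 0.1001]
tcp_rot: [0.113, 3.139, 0.023]
wrist_force: [0.3, 3.8, 4.8]
width: 0.275
grip_force: 63.9
```

move_arm(
  series=[0,0,-1,-0.01,0,0,0,0,0,-1,-0.01,0,0,0,0,0,-1,0,0,0,0],
)

```text
time: 9.55
tool_pos: [0.5761, 0.085, 0.0997]
tcp_rot: [0.113, 3.139, 0.022]
wrist_force: [0.8, 3.5, 4.8]
width: 0.274
grip_force: 63.9
```

```bash
python3 - <<'E'
from h import *
st()
s=shot("side")
crop(s,240,160,340,270,5,"s3")
E
```

```text
t 9.55 p [576.1  85.   99.7] yaw 85.88 z [ 0.001  0.014 -1.   ] F [0.8 3.5 4.8] w 0.274 g 63.9
```

View pics/s3.png

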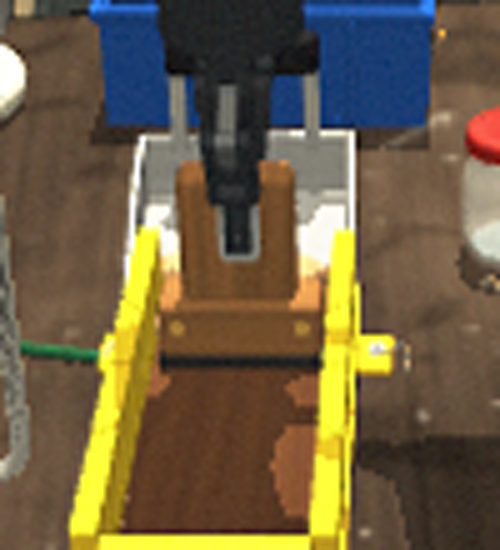

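move_arm(
  series=[0,0,-1,-0.01,0,0,0,0,0,-1,0,0,0,0,0,0,-1,-0.01,0,0,0,0,0,-1,0,0,0,0],
)

```text
time: 10.1
tool_pos: [0.5731, 0.0449, 0.0992]
tcp_rot: [0.113, 3.139, 0.022]
wrist_force: [0.0, 1.6, 0.8]
width: 0.275
grip_force: 63.5
```

move_arm(
  series=[0,0,-1,-0.01,0,0,0,0,0,-1,0,0,0,0,0,0,-0.8,0,0,0,0],
)

```text
time: 10.48
tool_pos: [0.5711, 0.0169, 0.0988]
tcp_rot: [0.113, 3.139, 0.022]
wrist_force: [-0.3, 0.9, -1.4]
width: 0.274
grip_force: 63.2
```

```bash
python3 - <<'E'
from h import *
st()
t=shot("top"); s=shot("side")
a=cv2.resize(t[120:220,320:420],None,fx=4,fy=4,interpolation=2);b=cv2.resize(s[150:250,240:340],None,fx=4,fy=4,interpolation=2)
cv2.imwrite("pics/c4.png",np.hstack([a,b]))
E
```

```text
t 10.47 p [571.1  16.9  98.8] yaw 85.87 z [ 0.001  0.014 -1.   ] F [-0.3  0.9 -1.4] w 0.274 g 63.2
```

View pics/c4.png

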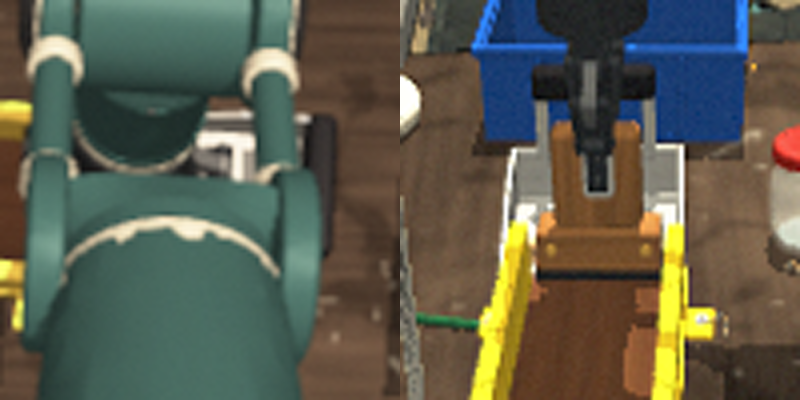

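move_arm(
  series=[0,0,-0.5,0.05,0,0,0,0,0,-0.7,0.02,0,0,0,0,0,-0.6,0,0,0,0],
)

```text
time: 10.95
tool_pos: [0.5704, -0.0003, 0.0985]
tcp_rot: [0.112, 3.138, 0.023]
wrist_force: [-0.1, 1.0, -0.4]
width: 0.274
grip_force: 63.2
```

move_arm(
  series=[0,0,-0.5,0,0,0,0,0,0,-0.5,0,0,0,0,0,0,0,0,0,0,0],
)

```text
time: 11.32
tool_pos: [0.5697, -0.0108, 0.0983]
tcp_rot: [0.113, 3.138, 0.021]
wrist_force: [-0.2, -0.6, 0.7]
width: 0.273
grip_force: 63.4
```

```bash
python3 - <<'E'
from h import *
st()
s=shot("side","side5"); t=shot("top","top5")
for n,im in(("side",s),("top",t)):
  for c in comps(im,(8,60,150),(22,150,255),6):
    x,y,w,h=cv2.boundingRect(c)
    if (n=="side" and 240<x<340 and 140<y<280) or (n=="top" and 235<x<420 and 120<y<210): print(n,x,y,w,h,cv2.contourArea(c),onz(n,(x+w/2,y+h/2),.02).round(3))
E
```

```text
t 11.32 p [569.7 -10.8  98.3] yaw 85.88 z [ 0.002  0.013 -1.   ] F [-0.2 -0.6  0.7] w 0.273 g 63.4
side 243 156 4 7 12.5 [ 0.738 -0.391  0.02 ]
side 329 146 16 6 39.5 [ 0.384 -0.46   0.02 ]
```

```bash
python3 - <<'E'
from h import *
p,R=pose()
e=plan([(p+[0,0,.09],toolR(85.9)),((.411,.192,.165),toolR(22)),((.411,.192,.09),toolR(22))],0)
E
```

```text
[0.0, 0.0, 0.1, -4.5, 0.4, 0.0, 0.0, 0.0, 0.0, 0.0, -4.5, 0.4, 0.1, 0.0, 0.0, 2.5, 2.7, 0.3, 0.0, 0.0, 9.1, 0.0, 2.9, 2.3, 0.3, 0.0, 0.0, 9.1, 0.0, 3.2, 1.8, 0.3, 0.0, 0.0, 9.1]
[0.0, 3.4, 1.3, 0.4, 0.0, 0.0, 9.1, 0.0, 3.6, 0.7, 0.3, 0.0, 0.0, 9.2, 0.0, 3.7, 0.2, 0.4, 0.0, 0.0, 9.1, 0.0, 3.6, -0.4, 0.3, -0.1, 0.0, 9.2, 0.0, 0.0, 0.0, 3.8, 0.0, 0.0, 0.0]
[0.0, 0.0, 0.0, 3.7, 0.0, 0.0, 0.0]
```

move_arm(
  series=[0.0,0.0,0.1,-4.5,0.4,0.0,0.0,0.0,0.0,0.0,-4.5,0.4,0.1,0.0,0.0,2.5,2.7,0.3,0.0,0.0,9.1,0.0,2.9,2.3,0.3,0.0,0.0,9.1,0.0,3.2,1.8,0.3,0.0,0.0,9.1],
)

```text
time: 12.05
tool_pos: [0.4994, 0.0772, 0.1785]
tcp_rot: [-0.858, -3.02, 0.001]
wrist_force: [1.4, 0.4, -2.0]
width: 0.271
grip_force: 62.9
```

move_arm(
  series=[0.0,3.4,1.3,0.4,0.0,0.0,9.1,0.0,3.6,0.7,0.3,0.0,0.0,9.2,0.0,3.7,0.2,0.4,0.0,0.0,9.1,0.0,3.6,-0.4,0.3,-0.1,0.0,9.2,0.0,0.0,0.0,3.8,0.0,0.0,0.0],
)

```text
time: 12.68
tool_pos: [0.4121, 0.1949, 0.1293]
tcp_rot: [1.753, 2.603, 0.011]
wrist_force: [0.6, -0.9, -3.7]
width: 0.275
grip_force: 63.0
```

move_arm(
  series=[0,0,0,3.2,0,0,0,0,0,0,0,0,0,0,0,0,0,0,0,0,0],
)

```text
time: 13.05
tool_pos: [0.4118, 0.1925, 0.0961]
tcp_rot: [1.757, 2.604, 0.003]
wrist_force: [0.3, 0.5, -2.2]
width: 0.271
grip_force: 62.9
```

```bash
python3 - <<'E'
from h import *
st()
t=shot("top","top6"); s=shot("side","side6")
for n,im in(("side",s),("top",t)):
  for c in comps(im,(8,60,150),(22,150,255),6):
    x,y,w,h=cv2.boundingRect(c)
    if (n=="side" and 240<x<340 and 140<y<280) or (n=="top" and 235<x<420 and 120<y<210): print(n,x,y,w,h,cv2.contourArea(c),onz(n,(x+w/2,y+h/2),.02).round(3))
p,R=pose();e=plan([((p[0],p[1],.0795),toolR(22))],0,dec=2)
E
```

```text
t 13.05 p [411.8 192.5  96.1] yaw 21.98 z [ 0.001  0.001 -1.   ] F [ 0.3  0.5 -2.2] w 0.271 g 62.9
side 272 200 34 14 90.0 [ 0.575 -0.037  0.02 ]
side 294 199 8 7 17.5 [ 0.547 -0.062  0.02 ]
side 243 156 4 7 12.5 [ 0.738 -0.391  0.02 ]
side 328 147 13 5 28.5 [ 0.394 -0.456  0.02 ]
top 362 155 25 34 491.5 [ 0.579 -0.059  0.02 ]
[0.0, 0.0, -0.01, 1.76, 0.23, -0.05, -0.03]
```

move_arm(
  series=[0,0,0,1.4,0,0,0,0,0,0,0.2,0,0,0,0,0,0,0.1,0,0,0,0,0,0,0,0,0,0],
)

```text
time: 13.65
tool_pos: [0.4114, 0.1925, 0.0785]
tcp_rot: [-1.757, -2.604, -0.002]
wrist_force: [0.4, -0.3, -3.2]
width: 0.274
grip_force: 62.8
```

move_arm(
  series=[0,0,0,0.05,0,0,0,0,0,0,0,0,0,0],
)

```text
time: 13.9
tool_pos: [0.4116, 0.1925, 0.0784]
tcp_rot: [1.757, 2.604, 0.003]
wrist_force: [-1.6, -0.6, 1.8]
width: 0.272
grip_force: 63.5
```

move_arm(
  series=[0,0,0,0.05,0,0,0,0,0,0,0,0,0,0],
)

```text
time: 14.15
tool_pos: [0.4117, 0.1925, 0.0783]
tcp_rot: [1.757, 2.604, 0.003]
wrist_force: [-1.7, -2.5, 6.2]
width: 0.275
grip_force: 64.1
```

move_arm(
  series=[8.5,0,0,0,0,0,0,8.5,0,0,0,0,0,0,8.5,0,0,0,0,0,0,8.5,0,0,-2.5,0,0,0,8.5,0,0,-5,0,0,0],
)

```text
time: 14.78
tool_pos: [0.4091, 0.1915, 0.1508]
tcp_rot: [-1.755, -2.601, 0.006]
wrist_force: [0.2, 1.2, -0.1]
width: 0.995
grip_force: 0.0
```

move_arm(
  series=[8.5,0,0,-5.5,0,0,0,8.5,0,0,0,0,0,0],
)

```text
time: 15.02
tool_pos: [0.4149, 0.1938, 0.213]
tcp_rot: [1.754, 2.599, 0.017]
wrist_force: [1.2, 1.0, 0.3]
width: 0.998
grip_force: 0.0
```

```bash
python3 - <<'E'
from h import *
st()
t=shot("top","top7"); s=shot("side","side7")
h=cv2.cvtColor(t,cv2.COLOR_BGR2HSV)
def blobs(im,m,n,roi,mn):
  k=np.zeros(im.shape[:2],np.uint8);x0,y0,x1,y1=roi;k[y0:y1,x0:x1]=255
  for c in cv2.findContours(m&k,cv2.RETR_EXTERNAL,cv2.CHAIN_APPROX_NONE)[0]:
    if cv2.contourArea(c)>mn: r=cv2.minAreaRect(c);print(n,cv2.boundingRect(c),cv2.contourArea(c),np.round(r[0],1),np.round(r[1],1),round(r[2],1),cv2.boxPoints(r).round(1).tolist())
blobs(t,(t.max(2)<48).astype(np.uint8)*255,"bar top",(380,130,425,210),30)
blobs(s,(s.max(2)<48).astype(np.uint8)*255,"bar side",(255,155,320,190),30)
blobs(t,((h[:,:,1]<60)&(h[:,:,2]>110)).astype(np.uint8)*255,"pan top",(330,130,410,215),100)
blobs(s,cv2.inRange(cv2.cvtColor(s,cv2.COLOR_BGR2HSV),(7,120,40),(18,240,220)),"block side",(330,200,380,275),100)
crop(t,325,125,425,215,4,"a");crop(s,250,150,350,240,4,"b")
cv2.imwrite("pics/c7.png",np.hstack([cv2.imread("pics/a.png"),cv2.imread("pics/b.png")]))
E
```

```text
t 15.03 p [414.9 193.8 213. ] yaw 21.98 z [ 0.011  0.005 -1.   ] F [1.2 1.  0.3] w 0.998 g 0.0
bar top (395, 149, 7, 36) 59.0 [398.  166.5] [35.  6.] 90.0 [[395.0, 149.0], [401.0, 149.0], [401.0, 184.0], [395.0, 184.0]]
bar side (273, 167, 31, 8) 177.5 [288.  170.5] [ 7. 30.] 90.0 [[273.0, 167.0], [303.0, 167.0], [303.0, 174.0], [273.0, 174.0]]
pan top (345, 147, 53, 51) 1776.0 [371.9 171.4] [52.1 49.4] 2.4 [[344.8999938964844, 195.0], [346.8999938964844, 145.60000610351562], [399.0, 147.8000030517578], [396.8999938964844, 197.1999969482422]]
block side (339, 213, 28, 53) 800.5 [351.  239.1] [52.3 25.9] 82.1 [[334.6000061035156, 215.0], [360.29998779296875, 211.39999389648438], [367.3999938964844, 263.29998779296875], [341.70001220703125, 266.79998779296875]]
```

View pics/c7.png

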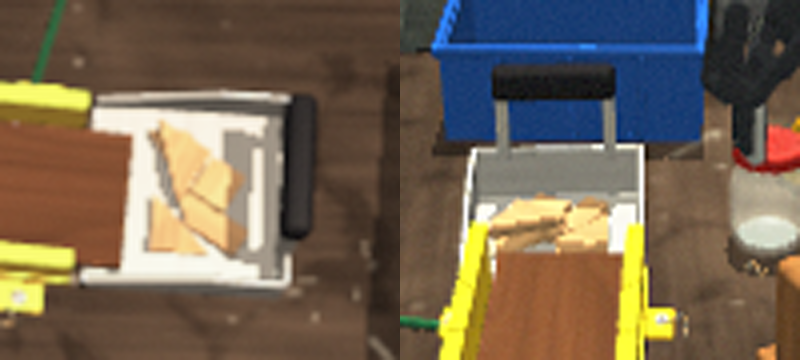

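```bash
cat > c.py <<'E'
from h import *
T=lambda u,v:(325+u/4,125+v/4); S=lambda u,v:(250+(u-400)/4,150+v/4)
a=onz("top",T(317,97),.121);b=onz("top",T(311,236),.121);print("bar -y edge",a.round(4),b.round(4),np.degrees(np.arctan2(*(a-b)[1::-1]*[1,1])).round(2))
print("tri bar top far/near",tri(T(294,97),S(493,66))[0].round(4),tri(T(288,236),S(615,66))[0].round(4))
m=(a+b)/2;print("mid",m.round(4))
w=[onz("top",T(*q),.046).round(4) for q in((285,103),(291,285))];print("back wall corners",w)
E
python3 c.py
```

```text
bar -y edge [ 0.6169 -0.1269  0.121 ] [ 0.5233 -0.122   0.121 ] -2.97
tri bar top far/near [ 0.6175 -0.1118  0.1224] [ 0.524  -0.1073  0.1211]
mid [ 0.5701 -0.1244  0.121 ]
back wall corners [array([ 0.6354, -0.1172,  0.046 ]), array([ 0.5057, -0.1204,  0.046 ])]
```

```bash
python3 - <<'E'
from h import *
e=plan([((.570,-.116,.19),toolR(-93))],8.5)
E
```

```text
[8.5, -2.9, 0.3, 0.1, 0.0, 0.0, 9.6, 8.5, -2.8, 0.7, 0.2, 0.0, 0.0, 9.6, 8.5, -2.6, 1.2, 0.1, 0.0, 0.0, 9.6, 8.5, -2.4, 1.6, 0.2, 0.0, 0.0, 9.6, 8.5, -2.1, 2.0, 0.1, 0.0, 0.0, 9.6]
[8.5, -1.7, 2.3, 0.2, 0.0, 0.0, 9.6, 8.5, -1.3, 2.6, 0.1, 0.0, 0.0, 9.6, 8.5, -0.9, 2.8, 0.2, 0.0, 0.0, 9.6, 8.5, -0.4, 2.9, 0.1, 0.0, 0.0, 9.5, 8.5, 0.1, 2.9, 0.2, 0.0, 0.0, 9.6]
[8.5, 0.5, 2.8, 0.1, 0.0, -0.1, 9.5, 8.5, 1.0, 2.7, 0.2, -0.1, 0.0, 9.6]
```

move_arm(
  series=[8.5,-2.9,0.3,0.1,0.0,0.0,9.6,8.5,-2.8,0.7,0.2,0.0,0.0,9.6,8.5,-2.6,1.2,0.1,0.0,0.0,9.6,8.5,-2.4,1.6,0.2,0.0,0.0,9.6,8.5,-2.1,2.0,0.1,0.0,0.0,9.6],
)

```text
time: 15.75
tool_pos: [0.4759, 0.0628, 0.1975]
tcp_rot: [-2.667, -1.655, 0.005]
wrist_force: [0.7, 0.6, 0.6]
width: 0.992
grip_force: 0.0
```

move_arm(
  series=[8.5,-1.7,2.3,0.2,0.0,0.0,9.6,8.5,-1.3,2.6,0.1,0.0,0.0,9.6,8.5,-0.9,2.8,0.2,0.0,0.0,9.6,8.5,-0.4,2.9,0.1,0.0,0.0,9.5,8.5,0.1,2.9,0.2,0.0,0.0,9.6],
)

```text
time: 16.38
tool_pos: [0.543, -0.0658, 0.1893]
tcp_rot: [-3.109, -0.43, 0.006]
wrist_force: [-0.1, 1.1, 0.2]
width: 0.995
grip_force: 0.0
```

move_arm(
  series=[8.5,0.5,2.8,0.1,0.0,-0.1,9.5,8.5,1.0,2.7,0.2,-0.1,0.0,9.6,8.5,0,0,0,0,0,0,8.5,0,0,0,0,0,0],
)

```text
time: 16.88
tool_pos: [0.5685, -0.1157, 0.1872]
tcp_rot: [-3.14, 0.08, 0.007]
wrist_force: [-0.5, -0.1, 0.5]
width: 0.996
grip_force: 0.0
```

```bash
python3 - <<'E'
from h import *
st();print(read_state()["q"].round(2))
e=plan([((.570,-.116,.098),toolR(-93))],8.5,dec=2,nmin=3)
E
```

```text
t 16.88 p [ 568.5 -115.7  187.2] yaw -92.93 z [-0.005  0.001 -1.   ] F [-0.5 -0.1  0.5] w 0.996 g 0.0
[-0.24  0.13  1.86 -0.    1.15  1.38]
[8.5, 0.07, 0.01, 2.97, -0.01, 0.09, 0.02, 8.5, 0.06, 0.0, 2.97, 0.0, 0.09, 0.02, 8.5, 0.05, 0.01, 2.98, -0.01, 0.09, 0.03]
```

move_arm(
  series=[8.5,0.05,0,3,0,0.1,0,8.5,0.05,0,3,0,0.1,0,8.5,0.05,0,2.9,0,0.1,0,0,0,0,0,0,0,0,0,0,0,0,0,0,0],
  grip_force=80,
)

```text
time: 17.5
tool_pos: [0.5717, -0.1161, 0.101]
tcp_rot: [3.14, -0.081, 0.008]
wrist_force: [-0.5, 0.2, 0.7]
width: 0.595
grip_force: 0.0
```

move_arm(
  series=[0,0,0,0,0,0,0,0,0,0,0,0,0,0,0,0,0,0,0,0,0],
)

```text
time: 17.88
tool_pos: [0.5728, -0.1165, 0.1021]
tcp_rot: [3.14, -0.083, 0.012]
wrist_force: [-0.9, 1.7, 5.2]
width: 0.221
grip_force: 79.9
```

```bash
python3 - <<'E'
from h import *
st()
E
```

```text
t 17.88 p [ 572.8 -116.5  102.1] yaw -93.02 z [ 0.007 -0.001 -1.   ] F [-0.9  1.7  5.2] w 0.221 g 79.9
```

move_arm(
  series=[0,0,0,-0.3,0,0,0,0,0,1,0,0,0,0,0,0,1.5,0,0,0,0,0,0,1.5,0,0,0,0,0,0,0.8,0,0,0,0],
)

```text
time: 18.5
tool_pos: [0.5685, -0.1661, 0.1028]
tcp_rot: [3.139, -0.085, 0.006]
wrist_force: [-0.1, -0.2, -5.4]
width: 0.219
grip_force: 78.6
```

```bash
python3 - <<'E'
from h import *
st()
p,R=pose()
e=plan([((.572,p[1],.26),toolR(-93)),((.572,-.28,.27),toolR(-8)),((.62,-.30,.28),toolR(-8))],0)
E
```

```text
t 18.5 p [ 568.5 -166.1  102.8] yaw -93.1 z [ 0.004 -0.001 -1.   ] F [-0.1 -0.2 -5.4] w 0.219 g 78.6
[0.0, 0.1, 0.0, -5.2, 0.0, -0.1, 0.0, 0.0, 0.1, 0.0, -5.3, 0.0, -0.1, 0.0, 0.0, 0.2, 0.0, -5.2, 0.1, 0.0, -0.1, 0.0, 0.1, 1.3, -0.1, 0.0, 0.0, -9.4, 0.0, -0.1, 1.3, -0.1, 0.0, 0.0, -9.4]
[0.0, -0.4, 1.2, -0.1, 0.0, 0.0, -9.5, 0.0, -0.5, 1.1, -0.1, 0.0, 0.0, -9.4, 0.0, -0.7, 1.0, -0.1, 0.0, 0.0, -9.5, 0.0, -0.9, 0.9, -0.1, 0.0, 0.0, -9.4, 0.0, -1.0, 0.7, -0.1, 0.0, 0.0, -9.5]
[0.0, -1.2, 0.6, -0.2, 0.0, 0.0, -9.4, 0.0, -1.2, 0.4, -0.1, 0.0, 0.0, -9.5, 0.0, -1.3, 5.0, -1.0, 0.0, 0.0, 0.0]
```

move_arm(
  series=[0,0.1,0,-2.5,0,-0.1,0,0,0.1,0,-4.5,0,-0.1,0,0,0.2,0,-4.5,0.1,0,0,0,0,0,-4,0,0,0,0,0.1,0.6,-0.1,0,0,-4.4],
)

```text
time: 19.12
tool_pos: [0.5759, -0.1718, 0.2646]
tcp_rot: [3.139, 0.041, 0.015]
wrist_force: [-0.1, -0.3, -4.8]
width: 0.221
grip_force: 78.8
```

```bash
python3 - <<'E'
from h import *
st()
e=plan([((.572,-.28,.27),toolR(-8)),((.62,-.30,.28),toolR(-8))],0)
E
```

```text
t 19.12 p [ 575.9 -171.8  264.6] yaw -88.51 z [ 0.009 -0.002 -1.   ] F [-0.1 -0.3 -4.8] w 0.221 g 78.8
[0.0, -0.1, 1.4, -0.1, 0.1, 0.0, -10.1, 0.0, -0.3, 1.3, -0.1, 0.1, -0.1, -10.1, 0.0, -0.5, 1.2, -0.1, 0.0, -0.1, -10.1, 0.0, -0.8, 1.1, 0.0, 0.1, 0.0, -10.0, 0.0, -0.9, 1.0, -0.1, 0.0, -0.1, -10.1]
[0.0, -1.1, 0.8, 0.0, 0.1, 0.0, -10.0, 0.0, -1.2, 0.6, -0.1, 0.0, -0.1, -10.1, 0.0, -1.3, 0.4, 0.0, 0.1, 0.0, -10.0, 0.0, -1.3, 5.0, -1.1, 0.0, 0.0, 0.0]
```

move_arm(
  series=[0.0,-0.1,1.4,-0.1,0.1,0.0,-10.1,0.0,-0.3,1.3,-0.1,0.1,-0.1,-10.1,0.0,-0.5,1.2,-0.1,0.0,-0.1,-10.1,0.0,-0.8,1.1,0.0,0.1,0.0,-10.0,0.0,-0.9,1.0,-0.1,0.0,-0.1,-10.1],
)

```text
time: 19.75
tool_pos: [0.5705, -0.2389, 0.2625]
tcp_rot: [-2.817, -1.377, 0.006]
wrist_force: [-0.8, 0.8, -3.3]
width: 0.218
grip_force: 78.8
```

move_arm(
  series=[0,-1.1,0.8,0,0.1,0,-10,0,-1.2,0.6,-0.1,0,-0.1,-10.1,0,-1.3,0.4,0,0.1,0,-10,0,-1.3,2.5,-1.1,0,0,0,0,0,2.5,0,0,0,0],
)

```text
time: 20.38
tool_pos: [0.6181, -0.3007, 0.2753]
tcp_rot: [-2.371, -2.052, 0.007]
wrist_force: [-0.1, -0.8, -4.4]
width: 0.224
grip_force: 79.1
```

```bash
python3 - <<'E'
from h import *
st();print(read_state()["q"].round(2))
# measure pieces + bin in top view
t=shot("top","top8")
for c in comps(t,(8,60,150),(22,150,255),6):
    x,y,w,h=cv2.boundingRect(c)
    if 330<x<520 and 90<y<260: print(x,y,w,h,cv2.contourArea(c),onz("top",(x+w/2,y+h/2),.19).round(3))
e=plan([((.62,-.30,.285),toolR(-8)),((.615,-.30,.285),toolR(-8,-20)),((.60,-.30,.285),toolR(-8,-35)),((.57,-.30,.285),toolR(-8,-55))],0,nmin=2)
E
```

```text
t 20.38 p [ 618.1 -300.7  275.3] yaw -8.24 z [-0.007  0.002 -1.   ] F [-0.1 -0.8 -4.4] w 0.224 g 79.1
[-0.49  0.27  1.53 -0.    1.35 -0.34]
413 246 5 5 10.5 [ 0.353 -0.139  0.19 ]
428 220 6 6 9.5 [ 0.414 -0.177  0.19 ]
457 155 35 25 357.5 [ 0.553 -0.286  0.19 ]
510 91 6 7 7.5 [ 0.746 -0.391  0.19 ]
[0.0, 0.0, -0.1, -0.5, -0.1, 0.0, -0.1, 0.0, 0.0, 0.0, -0.6, -0.2, -0.1, -0.1, 0.0, 0.0, -0.3, 0.0, -10.0, 0.0, 0.0, 0.0, -0.1, -0.2, 0.0, -10.0, 0.0, 0.0, 0.0, -0.1, -0.7, -0.3, -7.5, 0.0, 0.0]
[0.0, -0.1, -0.7, -0.3, -7.5, 0.0, 0.0, 0.0, -0.2, -1.2, -0.9, -10.0, 0.0, 0.0, 0.0, -0.2, -1.1, -1.0, -10.0, 0.0, 0.0]
```

move_arm(
  series=[0,0,0,-0.9,-5,0,0,0,0,-0.2,0,-7,0,0,0,0,-0.2,0,-8,0,0,0,0,-0.5,-0.2,-7.5,0,0,0,-0.1,-0.7,-0.3,-7.5,0,0],
)

```text
time: 21.05
tool_pos: [0.5998, -0.2972, 0.2823]
tcp_rot: [1.99, 1.726, 0.539]
wrist_force: [1.3, 1.1, -3.5]
width: 0.217
grip_force: 79.4
```

```bash
python3 - <<'E'
from h import *
st();print(read_state()["q"].round(2))
p,R=pose();print("front",(p+R.apply([0,-.135,.102])).round(3))
e=plan([((.575,-.30,.288),toolR(-8,-57))],0,nmin=2)
E
```

```text
t 21.05 p [ 599.8 -297.2  282.3] yaw -8.17 z [ 0.562 -0.079 -0.823] F [ 1.3  1.1 -3.5] w 0.217 g 79.4
[-0.64 -0.08  2.01  0.43  0.71 -0.75]
front [ 0.547 -0.289  0.122]
[0.0, -0.2, -0.6, -0.6, -7.5, 0.0, 0.0, 0.0, -0.2, -0.4, -0.7, -7.4, 0.0, -0.1, 0.0, -0.2, -0.4, -0.7, -7.5, 0.0, 0.0]
```

move_arm(
  series=[0,-0.2,-0.6,-0.6,-7.5,0,0,0,-0.2,-0.4,-0.7,-7.5,0,0,0,0,0,0,0,0,0,0,0,0,0,0,0,0],
)

```text
time: 21.55
tool_pos: [0.5857, -0.2987, 0.2869]
tcp_rot: [1.817, 1.578, 0.716]
wrist_force: [1.0, 0.0, -3.1]
width: 0.22
grip_force: 79.6
```

```bash
python3 - <<'E'
from h import *
st();print(read_state()["q"].round(2))
p,R=pose();print("front",(p+R.apply([0,-.135,.102])).round(3))
t=shot("top","top9");s=shot("side","side9")
for n,im in(("top",t),("side",s)):
  for c in comps(im,(8,60,130),(22,150,255),6):
    x,y,w,h=cv2.boundingRect(c)
    if (n=="top" and 400<x<520 and 110<y<240) or (n=="side" and 230<x<340 and 100<y<200): print(n,x,y,w,h,cv2.contourArea(c),onz(n,(x+w/2,y+h/2),.02 if n=="top" else .15).round(3))
E
```

```text
t 21.55 p [ 585.7 -298.7  286.9] yaw -8.16 z [ 0.744 -0.103 -0.661] F [ 1.   0.  -3.1] w 0.22 g 79.6
[-0.73 -0.17  2.19  0.91  0.56 -1.24]
front [ 0.573 -0.297  0.118]
top 415 239 5 12 21.5 [ 0.376 -0.177  0.02 ]
top 512 237 9 6 12.0 [ 0.396 -0.45   0.02 ]
top 426 220 8 7 17.5 [ 0.436 -0.213  0.02 ]
top 507 208 14 24 15.0 [ 0.451 -0.446  0.02 ]
top 465 208 10 9 36.5 [ 0.469 -0.325  0.02 ]
top 436 197 28 17 230.0 [ 0.488 -0.27   0.02 ]
top 457 187 22 10 102.5 [ 0.528 -0.322  0.02 ]
top 491 176 18 17 28.5 [ 0.551 -0.413  0.02 ]
top 518 134 18 9 121.5 [ 0.689 -0.497  0.02 ]
side 326 182 6 4 13.0 [0.462 0.063 0.15 ]
side 333 178 4 4 7.0 [0.443 0.042 0.15 ]
side 243 156 4 7 13.5 [ 0.702 -0.111  0.15 ]
side 328 146 18 6 48.0 [ 0.416 -0.167  0.15 ]
side 289 122 83 6 24.0 [ 0.418 -0.381  0.15 ]
```

move_arm(
  series=[0,-0.2,-0.4,-0.6,-6,0,0,0,0,0,0,-3,0,0,0,0,0,0,3,0,0,0,0,0,0,0,0,0],
)

```text
time: 22.15
tool_pos: [0.5803, -0.2997, 0.2897]
tcp_rot: [1.739, 1.515, 0.783]
wrist_force: [1.1, 1.2, -3.1]
width: 0.219
grip_force: 79.7
```

```bash
python3 - <<'E'
from h import *
st();print(read_state()["q"].round(2))
e=plan([((.60,-.30,.285),toolR(-8,-35)),((.615,-.30,.28),toolR(-8,-15)),((.60,-.30,.28),toolR(-8,0))],0,nmin=2)
E
```

```text
t 22.15 p [ 580.3 -299.7  289.7] yaw -7.92 z [ 0.808 -0.111 -0.579] F [ 1.1  1.2 -3.1] w 0.219 g 79.7
[-0.77 -0.19  2.25  1.18  0.55 -1.52]
[0.0, 0.1, 0.4, 0.9, 9.8, -0.1, 0.0, 0.0, 0.1, 0.5, 0.9, 9.8, 0.0, 0.1, 0.0, 0.1, 0.5, 0.6, 10.0, 0.0, 0.0, 0.0, 0.1, 0.5, 0.6, 10.0, 0.0, 0.0, 0.0, -0.1, -0.7, -0.2, 7.5, 0.0, 0.0]
[0.0, -0.1, -0.7, -0.1, 7.5, 0.0, 0.0]
```

move_arm(
  series=[0.0,0.1,0.4,0.9,9.8,-0.1,0.0,0.0,0.1,0.5,0.9,9.8,0.0,0.1,0.0,0.1,0.5,0.6,10.0,0.0,0.0,0.0,0.1,0.5,0.6,10.0,0.0,0.0,0.0,-0.1,-0.7,-0.2,7.5,0.0,0.0],
)

```text
time: 22.78
tool_pos: [0.6056, -0.2926, 0.2807]
tcp_rot: [2.222, 1.967, 0.252]
wrist_force: [1.0, 1.0, -3.0]
width: 0.224
grip_force: 79.5
```

move_arm(
  series=[0,-0.1,-0.7,-0.1,7.5,0,0,0,0,0,0,0,0,0,0,0,0,0,0,0,0],
)

```text
time: 23.15
tool_pos: [0.5963, -0.2926, 0.2777]
tcp_rot: [2.3, 2.036, 0.131]
wrist_force: [0.1, -0.1, -3.8]
width: 0.218
grip_force: 79.8
```

```bash
python3 - <<'E'
from h import *
st()
t=shot("top","top10");
for c in comps(t,(8,60,130),(22,160,255),6):
    x,y,w,h=cv2.boundingRect(c)
    if 400<x<520 and 110<y<240: print(x,y,w,h,cv2.contourArea(c))
e=plan([((.572,-.28,.265),toolR(-8)),((.570,-.166,.255),toolR(-93))],0)
E
```

```text
t 23.15 p [ 596.3 -292.6  277.7] yaw -7.03 z [ 0.108  0.006 -0.994] F [ 0.1 -0.1 -3.8] w 0.218 g 79.8
427 220 7 7 13.5
466 208 9 9 35.0
436 200 28 14 150.5
507 127 7 7 15.0
[0.0, 0.9, -2.6, 1.0, 6.1, -1.1, 1.0, 0.0, 1.3, -0.2, 0.1, 0.0, 0.0, 9.4, 0.0, 1.2, -0.4, 0.1, 0.0, 0.0, 9.4, 0.0, 1.1, -0.6, 0.1, 0.0, 0.0, 9.5, 0.0, 1.0, -0.8, 0.1, 0.0, 0.0, 9.4]
[0.0, 0.9, -0.9, 0.1, 0.0, 0.0, 9.5, 0.0, 0.7, -1.1, 0.1, 0.0, 0.0, 9.4, 0.0, 0.5, -1.1, 0.1, 0.0, 0.0, 9.5, 0.0, 0.3, -1.2, 0.2, 0.0, 0.0, 9.4, 0.0, 0.2, -1.3, 0.1, -0.1, 0.0, 9.5]
```

move_arm(
  series=[0.0,0.9,-2.6,1.0,6.1,-1.1,1.0,0.0,1.3,-0.2,0.1,0.0,0.0,9.4,0.0,1.2,-0.4,0.1,0.0,0.0,9.4,0.0,1.1,-0.6,0.1,0.0,0.0,9.5,0.0,1.0,-0.8,0.1,0.0,0.0,9.4],
)

```text
time: 23.82
tool_pos: [0.5702, -0.2293, 0.2617]
tcp_rot: [-2.913, -1.175, -0.0]
wrist_force: [0.1, 0.1, -3.8]
width: 0.217
grip_force: 79.8
```

move_arm(
  series=[0.0,0.9,-0.9,0.1,0.0,0.0,9.5,0.0,0.7,-1.1,0.1,0.0,0.0,9.4,0.0,0.5,-1.1,0.1,0.0,0.0,9.5,0.0,0.3,-1.2,0.2,0.0,0.0,9.4,0.0,0.2,-1.3,0.1,-0.1,0.0,9.5],
)

```text
time: 24.45
tool_pos: [0.5696, -0.166, 0.2556]
tcp_rot: [3.139, -0.092, -0.0]
wrist_force: [-0.7, 0.8, -3.4]
width: 0.218
grip_force: 79.8
```

move_arm(
  series=[0,0,0,0,0,0,0],
)

```text
time: 24.58
tool_pos: [0.5697, -0.1657, 0.2557]
tcp_rot: [3.14, -0.079, -0.001]
wrist_force: [0.9, 0.2, -3.0]
width: 0.22
grip_force: 79.8
```

```bash
python3 - <<'E'
from h import *
st()
t=shot("top","top11");s=shot("side","side11")
for n,im in(("top",t),("side",s)):
  for c in comps(im,(8,60,130),(22,160,255),6):
    x,y,w,h=cv2.boundingRect(c)
    if (n=="top" and 330<x<520 and 110<y<240) or (n=="side" and 230<x<340 and 100<y<280): print(n,x,y,w,h,cv2.contourArea(c),onz(n,(x+w/2,y+h/2),.02).round(3))
e=plan([((.570,-.166,.115),toolR(-93))],0,dec=2)
E
```

```text
t 24.57 p [ 569.7 -165.7  255.7] yaw -92.87 z [-0.001 -0.001 -1.   ] F [ 0.9  0.2 -3. ] w 0.22 g 79.8
top 370 232 16 12 17.0 [ 0.393 -0.069  0.02 ]
top 337 181 14 10 48.5 [0.537 0.027 0.02 ]
top 333 171 18 12 86.0 [0.563 0.033 0.02 ]
top 491 158 6 8 16.0 [ 0.616 -0.399  0.02 ]
top 425 135 5 8 13.0 [ 0.681 -0.211  0.02 ]
top 511 134 25 14 179.0 [ 0.681 -0.487  0.02 ]
top 494 134 4 5 10.5 [ 0.693 -0.409  0.02 ]
top 493 127 7 3 6.5 [ 0.717 -0.411  0.02 ]
top 500 115 7 8 12.0 [ 0.746 -0.433  0.02 ]
side 273 237 10 16 18.0 [0.605 0.154 0.02 ]
side 290 234 13 21 59.0 [0.556 0.155 0.02 ]
side 268 234 7 15 14.0 [0.623 0.137 0.02 ]
side 264 233 38 34 103.5 [0.592 0.177 0.02 ]
side 289 215 13 8 12.0 [0.556 0.031 0.02 ]
side 326 182 6 4 12.0 [ 0.44  -0.175  0.02 ]
side 243 156 4 7 13.5 [ 0.738 -0.391  0.02 ]
side 328 146 18 6 47.0 [ 0.384 -0.46   0.02 ]
side 303 122 69 6 20.5 [ 0.354 -0.723  0.02 ]
side 291 102 74 15 558.0 [ 0.379 -0.939  0.02 ]
[0.0, 0.0, -0.03, 4.69, 0.04, 0.02, 0.05, 0.0, 0.0, -0.03, 4.7, 0.03, 0.02, 0.05, 0.0, 0.01, -0.03, 4.69, 0.04, 0.01, 0.05]
```

move_arm(
  series=[0,0,0,4.5,0,0,0,0,0,0,5,0,0,0,0,0,0,4.5,0,0,0,0,0,0,0.8,0,0,0,0,0,0,0,0,0,0],
)

```text
time: 25.3
tool_pos: [0.5704, -0.1672, 0.108]
tcp_rot: [3.139, -0.082, -0.003]
wrist_force: [0.2, -0.1, -2.9]
width: 0.22
grip_force: 79.8
```

move_arm(
  series=[0,0,0,0.2,0,0,0,0,0,0,0.1,0,0,0,0,0,0,0,0,0,0],
)

```text
time: 25.68
tool_pos: [0.5708, -0.1668, 0.1057]
tcp_rot: [3.138, -0.082, -0.0]
wrist_force: [0.1, 0.6, -3.3]
width: 0.219
grip_force: 79.8
```

move_arm(
  series=[0,0,0,0.2,0,0,0,0,0,0,0.05,0,0,0,0,0,0,0,0,0,0],
)

```text
time: 26.05
tool_pos: [0.5703, -0.1667, 0.1026]
tcp_rot: [3.139, -0.083, -0.003]
wrist_force: [-2.1, 0.6, 2.5]
width: 0.218
grip_force: 80.4
```

move_arm(
  series=[0,0,0,0.05,0,0,0,0,0,0,0,0,0,0],
)

```text
time: 26.3
tool_pos: [0.5703, -0.1668, 0.1026]
tcp_rot: [3.139, -0.083, -0.003]
wrist_force: [-3.2, 0.4, 5.6]
width: 0.222
grip_force: 81.1
```

move_arm(
  series=[4.5,0,0,0,0,0,0,4.5,0,0,0,0,0,0,4.5,0,0,0,0,0,0,4.5,0,0,-2,0,0,0,4.5,0,0,-4.5,0,0,0],
)

```text
time: 26.92
tool_pos: [0.5685, -0.1659, 0.1656]
tcp_rot: [-3.14, 0.083, 0.011]
wrist_force: [1.1, -0.8, 0.5]
width: 0.53
grip_force: 0.0
```

```bash
python3 - <<'E'
from h import *
st()
e=plan([((.535,.0,.25),toolR(-60)),((.45,.10,.25),toolR(-20))],4.5)
E
```

```text
t 26.93 p [ 568.5 -165.9  165.6] yaw -93.02 z [-0.007  0.    -1.   ] F [ 1.1 -0.8  0.5] w 0.53 g 0.0
[4.5, -1.1, -4.1, -2.1, 0.0, 0.1, -8.3, 4.5, -0.5, -4.2, -2.1, 0.0, 0.1, -8.2, 4.5, 0.2, -4.2, -2.1, -0.1, 0.1, -8.3, 4.5, 0.8, -4.2, -2.1, 0.0, 0.1, -8.2, 4.5, -0.6, -3.2, 0.0, 0.0, 0.0, -10.0]
[4.5, 0.0, -3.3, 0.0, 0.0, 0.0, -10.0, 4.5, 0.5, -3.2, 0.0, 0.0, 0.0, -10.0, 4.5, 1.1, -3.1, 0.0, 0.0, 0.0, -10.0]
```

move_arm(
  series=[4.5,0,0,-5,0,0,0,4.5,-1.1,-4.1,-2,0,0.1,-8.3,4.5,-0.5,-4.2,-1,0,0.1,-8.2,4.5,0.2,-4.2,0,0,0,-8.3,4.5,0.8,-4.2,0,0,0,-8.2],
)

```text
time: 27.55
tool_pos: [0.5369, 0.0009, 0.2485]
tcp_rot: [3.031, 0.819, 0.006]
wrist_force: [0.7, 0.6, -0.3]
width: 0.529
grip_force: 0.0
```

move_arm(
  series=[4.5,-0.6,-3.2,0,0,0,-10,4.5,0,-3.3,0,0,0,-10,4.5,0.5,-3.2,0,0,0,-10,4.5,1.1,-3.1,0,0,0,-10,4.5,0,0,0,0,0,0],
)

```text
time: 28.18
tool_pos: [0.4509, 0.1004, 0.2476]
tcp_rot: [2.57, 1.803, 0.004]
wrist_force: [0.4, -0.2, 0.5]
width: 0.528
grip_force: 0.0
```

```bash
python3 - <<'E'
from h import *
st()
t=shot("top","top12");s=shot("side","side12")
for n,im in(("top",t),("side",s)):
  for c in comps(im,(8,60,150),(22,150,255),8):
    x,y,w,h=cv2.boundingRect(c)
    if (n=="top" and 330<x<520 and 110<y<270) or (n=="side" and 230<x<400 and 100<y<280): print(n,x,y,w,h,cv2.contourArea(c),onz(n,(x+w/2,y+h/2),.02).round(3))
# pan interior: fraction of non-grey pixels within floor polygon
P=np.array([.5705,-.1675]);a=np.radians(87);ux=np.array([np.cos(a),np.sin(a)]);uy=np.array([-ux[1],ux[0]]);O=P+.065*ux
poly=proj("top",[[*(O+x*ux+y*uy),.004] for x,y in((.065,-.055),(.065,.055),(-.02,.055),(-.02,-.055))]).astype(np.int32)
k=np.zeros(t.shape[:2],np.uint8);cv2.fillPoly(k,[poly],255);h=cv2.cvtColor(t,cv2.COLOR_BGR2HSV)
print("pan floor sat max/mean",h[...,1][k>0].max(),h[...,1][k>0].mean(),(k>0).sum(),poly.tolist())
# bin interior: non-blue pixels
poly=proj("top",[[*q,.005] for q in((.64,-.225),(.455,-.21),(.455,-.385),(.64,-.39))]).astype(np.int32)
k=np.zeros(t.shape[:2],np.uint8);cv2.fillPoly(k,[poly],255);m=((h[...,0]<40)&(k>0)).astype(np.uint8)
print("bin",[cv2.boundingRect(c)+(cv2.contourArea(c),) for c in cv2.findContours(m,0,1)[0] if cv2.contourArea(c)>4],m.sum())
for c in comps(t,(0,180,100),(6,255,255),50):print("red",cv2.boundingRect(c))
for nm,im,roi in(("level",t,(160,200,225,260)),):pass
d=cv2.absdiff(t,cv2.imread("pics/top0.png")).max(2)
for n,(x0,y0,x1,y1) in dict(level=(160,205,225,255),jar=(355,215,385,245),tape=(385,235,415,268)).items(): print(n,(d[y0:y1,x0:x1]>40).sum())
E
```

```text
t 28.18 p [450.9 100.4 247.6] yaw -19.87 z [ 0.003 -0.001 -1.   ] F [ 0.4 -0.2  0.5] w 0.528 g 0.0
top 345 229 5 8 12.5 [0.405 0.015 0.02 ]
top 468 210 7 7 17.0 [ 0.467 -0.329  0.02 ]
top 436 197 28 17 216.5 [ 0.488 -0.27   0.02 ]
top 458 187 21 10 102.5 [ 0.528 -0.323  0.02 ]
top 336 179 4 9 8.5 [0.544 0.044 0.02 ]
side 243 156 4 7 11.5 [ 0.738 -0.391  0.02 ]
side 328 146 16 6 34.5 [ 0.388 -0.46   0.02 ]
side 352 106 13 9 36.0 [ 0.232 -0.911  0.02 ]
pan floor sat max/mean 43 16.05765920826162 1162 [[367, 155], [365, 192], [395, 194], [396, 157]]
bin [(436, 186, 44, 31, 478.5)] 567
red (365, 222, 13, 14)
level 0
jar 101
tape 0
```

```bash
python3 - <<'E'
from h import *
t=cv2.imread("pics/top12.png");t0=cv2.imread("pics/top0.png");t7=cv2.imread("pics/top7.png");s=cv2.imread("pics/side12.png")
for p in((345,229,350,237),(336,179,340,188)):
  x0,y0,x1,y1=p;print([i[y0:y1,x0:x1].reshape(-1,3).mean(0).round() for i in(t0,t7,t)])
for c in comps(s,(7,120,40),(18,240,220),100):
  r=cv2.boundingRect(c)
  if 330<r[0]<380 and 190<r[1]<275: print("block",r)
print("bed side", [cv2.boundingRect(c) for c in comps(s,(8,60,170),(22,150,255),5) if 250<c[:,0,0].mean()<320 and 190<c[:,0,1].mean()<280])
m=(s.max(2)<48).astype(np.uint8);m[:, :250]=0;m[:,320:]=0;m[:140]=0;m[200:]=0
print("bar",[cv2.boundingRect(c) for c in cv2.findContours(m,0,1)[0] if cv2.contourArea(c)>30], proj("side",[[.618,-.17,.108],[.523,-.165,.108]]).round(1))
E
```

```text
[array([ 63.,  83., 109.]), array([ 64.,  84., 110.]), array([151., 181., 196.])]
[array([ 55.,  99., 141.]), array([ 56., 100., 142.]), array([136., 167., 181.])]
block (338, 214, 29, 52)
bed side []
bar [(274, 160, 30, 8), (250, 140, 70, 8)] [[274.2 162.7]
 [303.8 162.3]]
```

```bash
python3 -c "
from workcell import *
print(finish_job())"
```

```text
the job is handed in; nothing more can be done
None
```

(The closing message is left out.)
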